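# Dry-fit a clevis bracket on the welding turntable

## Robot

A 7-joint arm with a two-finger parallel gripper is mounted at the origin on the work surface. World frame = base frame: x ahead of the robot, y to its left, z up, the work surface at z = 0. Lengths are in m, angles in rad, forces in N, time in s.
With the tool pointing down it reaches from about 0.4 to 0.85 m from the base axis. Payload 6.9 kg.
Tool frame: the origin (TCP) lies at the very end of the fingers, on their centre line; the grasp point (between the pads) lies 19 mm behind it (env.grip_depth is the distance from the TCP to the grasp point, in m); z points along the fingers, y is the direction in which the jaws open and shut (so a half turn about z gives the same grasp; the last joint's range is limited). The gripper opens to 85 mm and grips with 20 to 120 N. Pads are 22 mm wide; open, the fingers measure 114 mm over their backs; the gripper's body (76 mm by 85 mm) begins 54 mm behind the grasp point. The pads swing forward as they close: fully open they stand 13 mm farther back than shut.
Start: joints at [1.423, 0.507, -0.238, 1.5, 0.126, 1.149, -0.155], TCP at [0.157, -0.605, 0.231] pointing down, gripper open.
Joint ranges: [-3.08, 3.08], [-0.24, 2.05], [-1.43, 1.35], [0, 2.5], [-1.52, 4.66], [0.17, 1.96], [-2.89, 2.89]. Speed limits (rad/s): [2.39, 2.39, 3.14, 3.14, 3.14, 3.14, 3.14].

## Interface

Orientations are given as a unit quaternion [x, y, z, w].
In Python, from cell import env, get_image, get_calibration, job gives the robot as it stands. The module is installed in compiled form; this text tells all that it offers.
- The arm moves only by the tool drive_tool, never from a script. Its argument "rows" is text: rows parted by semicolons, each of 5 numbers parted by spaces: the finger opening in m, from 0 to 0.0854, then the shift along the tool's x, y, z in m, then the turn about the tool's z in rad. A call has 1 to 5 rows; each row shifts and turns the commanded pose from where the row before left it, along the tool's axes as they then stand; what a row does not reach is not made up. A row lasts 1/10 s, in which the tool goes at most 50 mm and 8.59 degrees, less where a joint would pass 70% of its speed; a pose out of reach is approached as far as the arm can. A call with a gripper value outside its range is refused whole. The fingers move at their own pace and stop on an object; the grip force is fixed at half the most. Time passes only in rows, so rows that do not move let the fingers close. It gives the time, the measured TCP pose, the force and the opening at its end, in the units of the state.
- env.observe(): the state, without advancing time (a new reading comes with each control period).
- get_image(name): name is "side" or "top"; returns the picture (420x560x3 uint8, red, green, blue); there is no depth.
- get_calibration(name): a dict with "intrinsics" (3x3 intrinsics, pixels), "T" (4x4, takes a point from camera to world coordinates). Camera axes: x right, y up, looking along -z (the intrinsics and any distortion apply to the point x, -y, -z); pixel columns grow to the right and rows downward; lengths in m; the calibration is good to about 2 mm. A picture is of the moment at which its call begins. get_calibration takes no time and is no camera call.
- job.finish_job(): hands the job in, once; it reports no verdict.
The state is a dict: "clock": time; "q": joint angles; "joint_velocities": joint speeds; "joint_efforts": joint torques, N m; "ee_pos": TCP position; "tcp_rot": TCP orientation; "ft_force": force on the tool from outside, world axes, zero at the start; "ft_torque": the same for the moment, N m; "gripper_width": finger opening in m.
Only numpy, scipy, OpenCV 4.12 (cv2) and the standard library are available. Lean on these libraries where they do the work, as an engineer would, in place of code of your own. Each camera call takes 0.05 s, during which the arm holds its last target. There are 200 camera calls.

## Task

Dry-fit the clevis bracket on the welding turntable, ready to be clamped and tacked: lay the base plate flat on the middle of the turntable, lengthwise along the T-slot, and stand the bored spacer block on the middle of the plate, its broad faces towards the plate's two ends. Then stand the two lugs upright on the plate with the spacer between them, each with a broad face close against the spacer and centred on it: the thick square-topped lug on the side of the plate's open-ended slot, the thin round-topped lug on the side of the two bolt holes. Leave the magnetic base, the wire spool and the tube fitting where they stand.

Things in the scene. Friction and masses are not known exactly. Their poses are not given: they have to be found in the camera images.
- turntable: low round welding turntable, locked and fixed to the bench: blue base under a grey steel disc 250 mm across with a bright rim, one black T-slot (14 mm wide at the top) running right across the disc through its middle. Origin: centre of the underside, on the bench; the flat top of the disc is 40 mm above it. x axis: along the T-slot; z up. A small lock screw sticks out under the disc's edge.
- base_plate: steel base plate lying flat, 150 mm long (x), 60 mm wide (y), 10 mm thick, 0.65 kg. Its +x end has an open-ended slot 14 mm wide, 23 mm deep cut into the short edge; near its -x end are two 12 mm bolt holes side by side, 54 mm from the middle. A thin pale cross marks its middle. Origin: centre of the underside; z up.
- spacer: spacer block, steel, standing upright: 30 mm (x) by 44 mm (y), 45 mm high, with a 17 mm bore from top to bottom, about 0.42 kg. Its broad faces (44 x 45 mm) look along its +x and -x. Origin: centre of the underside; z up.
- thin_lug: thin lug, steel, standing upright on its foot: 12 mm thick (x), 50 mm wide (y), 60 mm high, with a half-round top (radius 25 mm) and a 16 mm eye through its broad faces 35 mm up, about 0.25 kg. Its two narrow edges (facing +y and -y) are straight up to 35 mm; held by these, both broad faces stay free. Origin: centre of the underside; z up.
- thick_lug: thick lug, steel, standing upright on its foot: 20 mm thick (x), 50 mm wide (y), 60 mm high, square top, with a 13 mm hole through its broad faces 36 mm up, about 0.45 kg. Its two narrow edges face +y and -y; held by these, both broad faces stay free. Origin: centre of the underside; z up.
- magnet_base: bystander: blue magnetic base, 60 x 50 x 55 mm, with a black knob and a steel post up to 205 mm high carrying a short cross arm. Origin: centre of the underside.
- wire_spool: bystander: spool of copper-coloured filler wire lying flat, black flanges 100 mm across, 42 mm high. Origin: centre of the underside.
- tube_fitting: bystander: small steel tube fitting standing on end, hexagon about 34 mm across, 60 mm high. Origin: centre of the underside.
Mind the look-alikes: they are no part of the job. Several things have the shape of the base_plate; the one meant has the colours described above. Leave any orange or red look-alike of the thin_lug alone.

How it is judged:
On the way, in this order (a step that is already met when the one before it is completed fails the run):
1. the base plate lies flat on the middle of the turntable, along the T-slot (horizontal distance between base_plate and turntable below 0.012 m and z of base_plate in the frame of turntable between 0.035 and 0.045 m and angle between the x axis of base_plate and the x axis of turntable, either way round below 0.17 rad), for 0.2 s.
2. the spacer stands on the middle of the base plate, broad faces towards the plate's ends (x of spacer in the frame of base_plate between -0.01 and 0.01 m and y of spacer in the frame of base_plate between -0.01 and 0.01 m and z of spacer in the frame of base_plate between 0.006 and 0.014 m and angle between spacer's own z axis and vertical below 0.1 rad and angle between the x axis of spacer and the x axis of base_plate, either way round below 0.17 rad), for 0.2 s.
At the end, for the whole second after the job is handed in: Plate flat on the turntable, centred to 12 mm, along the T-slot; spacer upright on it, centred to 10 mm; lugs upright on the plate, thick on the slotted side, thin on the other, within 8 mm of touching the spacer and 10 mm of the centre line; all square to 10 degrees, at rest (all of step 1 and all of step 2 and x of thick_lug in the frame of base_plate between 0.01 and 0.05 m and horizontal distance between thick_lug and spacer below 0.033 m and y of thick_lug in the frame of base_plate between -0.01 and 0.01 m and z of thick_lug in the frame of base_plate between 0.006 and 0.014 m and angle between each of thick_lug, thin_lug's own z axis and vertical below 0.1 rad and angle between the x axis of each of thick_lug, thin_lug and the x axis of spacer, either way round below 0.17 rad and x of thin_lug in the frame of base_plate between -0.05 and -0.01 m and horizontal distance between thin_lug and spacer below 0.029 m and y of thin_lug in the frame of base_plate between -0.01 and 0.01 m and z of thin_lug in the frame of base_plate between 0.006 and 0.014 m and linear speed of each of base_plate, spacer, thin_lug, thick_lug below 0.01 m/s and angular speed of each of base_plate, spacer, thin_lug, thick_lug below 0.1 rad/s).
It fails at once if the magnetic base is moved more than 25 mm (distance of magnet_base from where it was at the start of the episode above 0.025 m).
It fails at once if the wire spool is moved more than 25 mm (distance of wire_spool from where it was at the start of the episode above 0.025 m).
It fails at once if the tube fitting is moved more than 25 mm (distance of tube_fitting from where it was at the start of the episode above 0.025 m).
It also fails if it takes over 115 s, if anything falls off the work surface, if the arm or the gripper's body presses on something with over 40 N, if the wrist force passes 120 N, or if a joint passes its speed limit or range.

## Working session

There is one attempt and no reset: what is moved stays moved. The work goes in short steps, Python scripts to look and compute and a tool call to move; the robot and the scene stay as the last step left them, time stands still between calls to the robot, and variables do not carry over. Pictures are saved under pics/ and viewed, about 12 in all and at most 16, crops included, and the job is handed in when it is done.

Besides the shell and the picture viewer there is one more tool, called by a JSON object that holds its "api" and its "payload". drive_tool: Moves the arm, as the interface text tells. Its arguments: {"type":"object","properties":{"rows":{"type":"string"}},"required":["rows"]}

```bash
mkdir -p pics
cat > h.py <<'E'
import numpy as np, cv2
from cell import env, get_image, get_calibration, job
def ray(n,u,v):
    c=get_calibration(n);K=np.array(c["intrinsics"]);T=np.array(c["T"])
    p=np.linalg.solve(K,[u,v,1.0]);d=T[:3,:3]@np.array([p[0],-p[1],-p[2]]);return T[:3,3],d
def w(n,u,v,z):
    o,d=ray(n,u,v);return o+d*(z-o[2])/d[2]
def pix(n,P):
    c=get_calibration(n);K=np.array(c["intrinsics"]);T=np.array(c["T"])
    p=T[:3,:3].T@(np.array(P)-T[:3,3]);p=K@np.array([p[0],-p[1],-p[2]]);return p[:2]/p[2]
def save(n,f,crop=None,s=1):
    im=get_image(n)[:,:,::-1]
    if crop: x0,y0,x1,y1=crop; im=im[y0:y1,x0:x1]
    cv2.imwrite('pics/'+f,cv2.resize(im,None,fx=s,fy=s,interpolation=cv2.INTER_CUBIC))
E
python3 - <<'E'
from h import *
save('top','t0.png',None,1.4);save('side','s0.png',None,1.4)
for n in('top','side'):
    c=get_calibration(n);print({k:(np.round(v,3).tolist() if k in("intrinsics","T") else v) for k,v in c.items()})
s=env.observe();print(s['clock'],s['ee_pos'],s['tcp_rot'],s['gripper_width'],env.grip_depth)
E
```

```text
{'intrinsics': [[379.955, 0.0, 283.258], [0.0, 379.955, 216.647], [0.0, 0.0, 1.0]], 'T': [[-0.008, 0.994, -0.105, 0.446], [-1.0, -0.008, -0.001, 0.079], [-0.002, 0.105, 0.994, 1.058], [0.0, 0.0, 0.0, 1.0]]}
{'intrinsics': [[425.518, 0.0, 277.388], [0.0, 425.518, 211.862], [0.0, 0.0, 1.0]], 'T': [[0.985, 0.096, -0.145, 0.393], [-0.173, 0.486, -0.856, -1.081], [-0.011, 0.869, 0.495, 0.692], [0.0, 0.0, 0.0, 1.0]]}
0.1 [ 0.15673712 -0.60455143  0.23051336] [ 9.91955586e-01  1.26583799e-01 -1.30548956e-04 -8.00503365e-04] 0.08524294737484095 0.0187
```

View pics/t0.png

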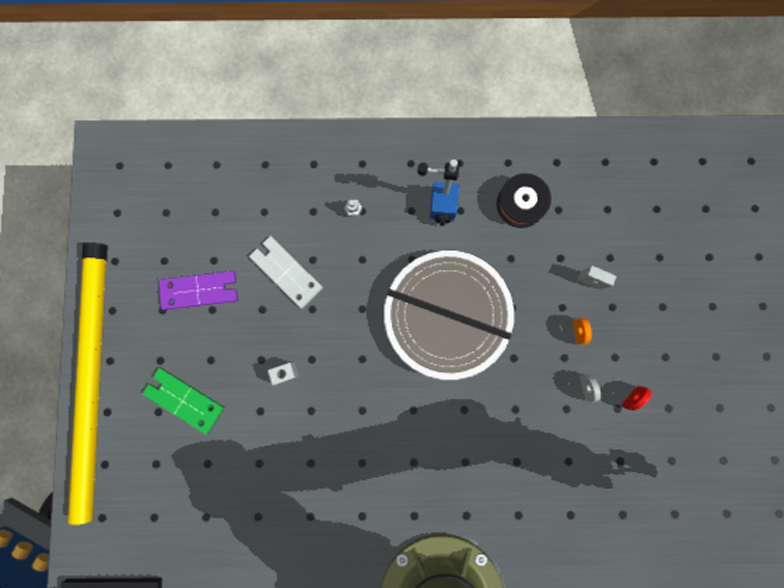

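View pics/s0.png

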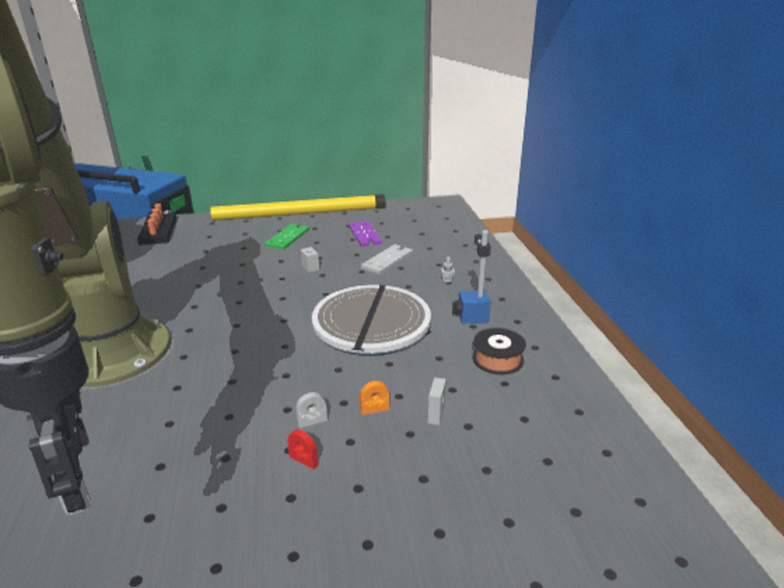

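Run:
```python
from h import *
im=get_image('top')[:,:,::-1].copy();cv2.imwrite('pics/raw.png',im)
a=im[160:280,170:240];b=im[185:305,390:470]
cv2.imwrite('pics/c1.png',np.hstack([cv2.resize(x,None,fx=5,fy=5,interpolation=cv2.INTER_CUBIC) for x in(a,b)]))
si=get_image('side')[:,:,::-1];cv2.imwrite('pics/raws.png',si)
g=cv2.cvtColor(im,cv2.COLOR_BGR2HSV)
def blob(box,thr,z):
    x0,y0,x1,y1=box;m=np.zeros(im.shape[:2],np.uint8)
    m[y0:y1,x0:x1]=((g[y0:y1,x0:x1,2]>thr)&(g[y0:y1,x0:x1,1]<60))*255
    c=max(cv2.findContours(m,0,1)[0],key=cv2.contourArea)
    W=np.array([w('top',*p[0],z)[:2] for p in c],np.float32)
    r=cv2.minAreaRect(W);print(box,np.round(r[0],4),np.round(r[1],4),round(r[2],1),cv2.boundingRect(c))
blob((170,160,240,225),135,.010)
blob((185,250,220,280),135,.045)
blob((410,185,450,210),135,.06)
blob((405,262,432,292),120,.06)
blob((265,170,375,280),205,.04)
# slot
m=(g[170:280,265:375,2]<60);ys,xs=np.nonzero(m)
W=np.array([w('top',x+265,y+170,.04)[:2] for x,y in zip(xs,ys)],np.float32)
W=W[np.hypot(*(W-np.median(W,0)).T)<.13]
l=cv2.fitLine(W,cv2.DIST_HUBER,0,.01,.01).ravel();print('slot',l,np.degrees(np.arctan2(l[1],l[0])),len(W))
```

```text
(170, 160, 240, 225) [0.6231 0.3016] [0.1507 0.0592] 45.0 (178, 168, 53, 53)
(185, 250, 220, 280) [0.422  0.2995] [0.0309 0.0454] 18.0 (191, 259, 20, 16)
(410, 185, 450, 210) [ 0.6024 -0.3096] [0.0511 0.0207] 65.7 (420, 190, 21, 14)
(405, 262, 432, 292) [ 0.3886 -0.2858] [0.0394 0.0242] 35.3 (419, 270, 10, 17)
(265, 170, 375, 280) [0.4712 0.0032] [0.2456 0.1157] 69.3 (275, 212, 88, 59)
slot [ 0.3534211   0.9354643   0.53958106 -0.00150554] 69.30329 360
```

View pics/c1.png

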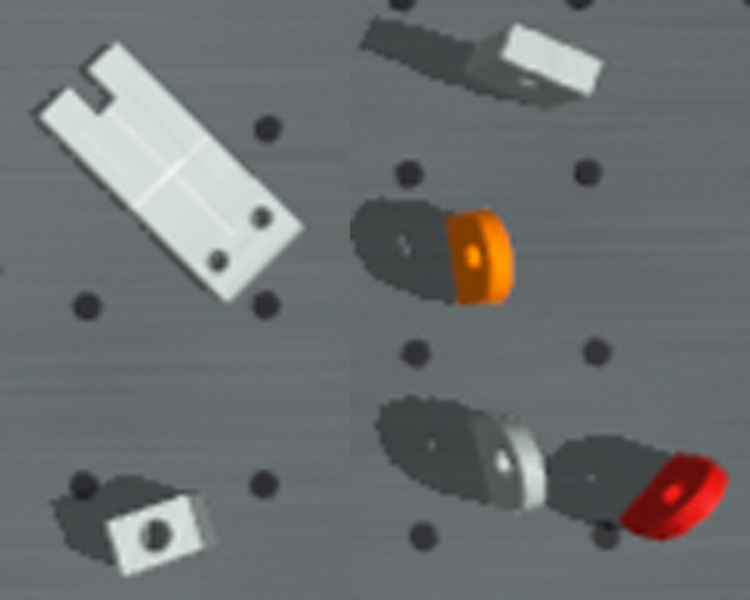

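The plate candidates in the top view (1.4x pixels) are purple at (197,290), green at (182,400) and light grey at (285,272). The crop confirms the grey one is bare steel with the slot at its upper-left end and two holes at its lower right, so it is the one meant. The grey round-topped lug at (592,388) is the thin lug; the orange and red ones are look-alikes.

```bash
cat >> h.py <<'E'
from scipy.spatial.transform import Rotation as Rot
def go(x,y,z,yaw=None):
    s=env.observe();R=Rot.from_quat(s['tcp_rot']).as_matrix();d=np.array([x,y,z])-s['ee_pos']
    cy=np.degrees(np.arctan2(R[1,0],R[0,0]))
    dy=0 if yaw is None else (yaw-cy+90)%180-90
    print('t%.1f'%s['clock'],'pos',np.round(s['ee_pos'],4),'yaw %.2f'%cy,'tilt %.2f'%np.degrees(np.arccos(-R[2,2])),'w %.4f'%s['gripper_width'],'F',np.round(s['ft_force'],1))
    print(' tool shift now-frame',np.round(R.T@d,4),'turn rad %.4f'%-np.radians(dy),'(half-turn alt %.3f)'%-np.radians(dy-180*np.sign(dy or 1)),'q',np.round(s['q'],2))
    if yaw is not None:
        R2=Rot.from_euler('z',dy,degrees=True).as_matrix()@R;print(' tool shift after turn',np.round(R2.T@d,4))
E
python3 - <<'E'
from h import *
im=cv2.imread('pics/raw.png');g=cv2.cvtColor(im,cv2.COLOR_BGR2HSV)
m=((g[:,:,2]>195)&(g[:,:,1]<40)).astype(np.uint8)*255;k=np.zeros_like(m);k[172:278,268:374]=m[172:278,268:374]
p=cv2.convexHull(cv2.findNonZero(k))
W=np.array([w('top',*q[0],.04)[:2] for q in p],np.float32)
print(cv2.minEnclosingCircle(W),cv2.fitEllipse(W))
save('side','s1.png',(200,260,330,345),5)
go(.623,.302,.2,45)
E
```

```text
((0.5326598882675171, -0.01999932900071144), 0.12465529143810272) ((0.5325345993041992, -0.01982887275516987), (0.24724918603897095, 0.2480088174343109), 83.269287109375)
t0.2 pos [ 0.1568 -0.6048  0.2309] yaw 14.54 tilt 0.05 w 0.0849 F [0.1 0.3 0.4]
 tool shift now-frame [ 0.6789 -0.7607  0.0315] turn rad -0.5316 (half-turn alt 2.610) q [ 1.42  0.51 -0.24  1.5   0.13  1.15 -0.15]
 tool shift after turn [ 0.9709 -0.3115  0.0311]
```

View pics/s1.png

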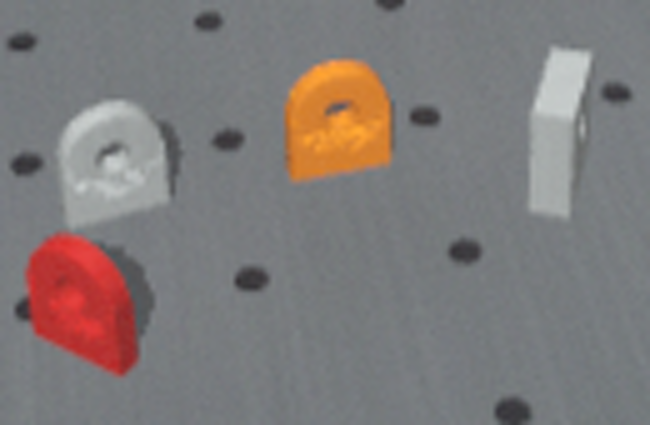

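The side crop shows the thin grey lug's foot corners at crop pixels (70,228) and (168,203), with the thick lug at (560,130). The disc centre is (0.5325,-0.0198), which lies on the slot line, with radius 124.7 mm. Next I move to the plate.

{"api": "drive_tool", "payload": {"rows": "0.072 0 0 0 -0.133;0.072 0 0 0 -0.133;0.072 0 0 0 -0.133;0.072 0 0 0 -0.133;0.072 0.047 -0.015 0 0"}}

```text
clock: 0.75
ee_pos: [0.1751, -0.5652, 0.2298]
tcp_rot: [0.924, 0.381, -0.001, 0.0]
ft_force: [2.1, -0.9, 0.4]
gripper_width: 0.072
```

{"api": "drive_tool", "payload": {"rows": "0.072 0.047 -0.015 0 0;0.072 0.047 -0.015 0 0;0.072 0.047 -0.015 0 0;0.072 0.047 -0.015 0 0;0.072 0.047 -0.015 0 0"}}

```text
clock: 1.25
ee_pos: [0.2931, -0.3401, 0.2314]
tcp_rot: [0.924, 0.383, 0.0, 0.0]
ft_force: [1.0, -0.0, -0.3]
gripper_width: 0.0718
```

{"api": "drive_tool", "payload": {"rows": "0.072 0.047 -0.015 0 0;0.072 0.047 -0.015 0 0;0.072 0.047 -0.015 0 0;0.072 0.047 -0.015 0 0;0.072 0.047 -0.015 0 0"}}

```text
clock: 1.75
ee_pos: [0.4061, -0.1209, 0.2316]
tcp_rot: [0.924, 0.383, 0.0, 0.0]
ft_force: [1.6, -1.3, -0.4]
gripper_width: 0.0718
```

```bash
python3 -c "
from h import *
go(.623,.302,.1,45)"
```

```text
t1.8 pos [ 0.4061 -0.1209  0.2316] yaw 44.99 tilt 0.05 w 0.0718 F [ 1.6 -1.3 -0.4]
 tool shift now-frame [ 0.4524 -0.1459  0.1315] turn rad -0.0002 (half-turn alt 3.141) q [ 0.73  0.22 -0.61  1.99  0.16  0.97 -0.75]
 tool shift after turn [ 0.4524 -0.1458  0.1315]
```

{"api": "drive_tool", "payload": {"rows": "0.072 0.045 -0.0145 0 0;0.072 0.045 -0.0145 0 0;0.072 0.045 -0.0145 0 0;0.072 0.045 -0.0145 0 0;0.072 0.045 -0.0145 0 0"}}

```text
clock: 2.25
ee_pos: [0.514, 0.0894, 0.2313]
tcp_rot: [0.924, 0.383, 0.0, 0.0]
ft_force: [0.9, 0.1, 0.9]
gripper_width: 0.0718
```

{"api": "drive_tool", "payload": {"rows": "0.072 0.045 -0.0145 0.02 0;0.072 0.045 -0.0145 0.02 0;0.072 0.045 -0.0145 0.02 0;0.072 0.045 -0.0145 0.02 0;0.072 0.03 -0.01 0.03 0"}}

```text
clock: 2.75
ee_pos: [0.6127, 0.2841, 0.1234]
tcp_rot: [0.924, 0.384, 0.002, -0.001]
ft_force: [1.2, -1.1, 0.6]
gripper_width: 0.0717
```

{"api": "drive_tool", "payload": {"rows": "0.072 0 0 0 0;0.072 0 0 0 0"}}

```text
clock: 2.95
ee_pos: [0.6107, 0.2804, 0.122]
tcp_rot: [0.924, 0.384, -0.001, -0.0]
ft_force: [-1.0, 0.4, -0.4]
gripper_width: 0.072
```

```bash
python3 -c "
from h import *
go(.623,.302,.015,45)
save('top','t1.png',(150,130,290,250),5)"
```

```text
t3.0 pos [0.6107 0.2804 0.122 ] yaw 45.10 tilt 0.15 w 0.0720 F [-1.   0.4 -0.4]
 tool shift now-frame [ 0.0242 -0.0064  0.107 ] turn rad 0.0018 (half-turn alt -3.140) q [-0.15  0.72 -0.58  1.5   0.43  1.05 -1.61]
 tool shift after turn [ 0.0242 -0.0065  0.107 ]
```

View pics/t1.png

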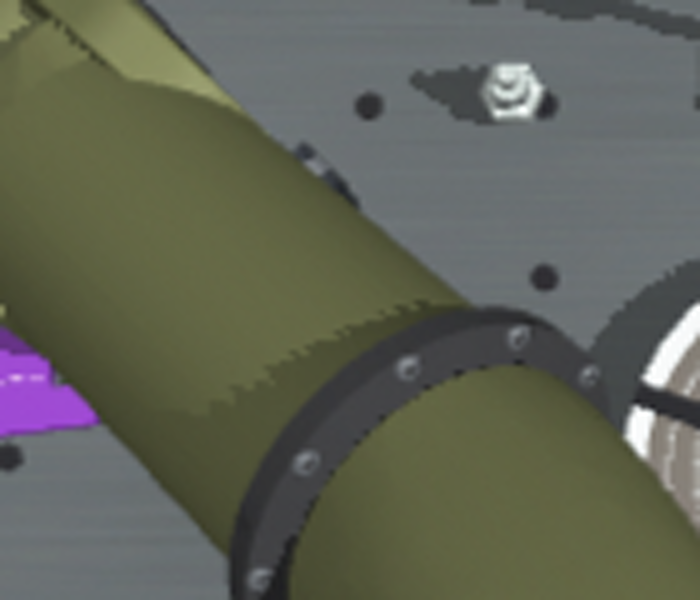

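The arm hides the plate from above, so I go in on the measurement and feel for the bench.

{"api": "drive_tool", "payload": {"rows": "0.072 0.012 -0.003 0.03 0;0.072 0.012 -0.003 0.03 0;0.072 0 0 0.03 0;0.072 0 0 0.005 0;0.072 0 0 0 0"}}

```text
clock: 3.5
ee_pos: [0.6245, 0.2996, 0.0291]
tcp_rot: [0.924, 0.382, -0.0, 0.0]
ft_force: [-0.4, 0.4, 0.8]
gripper_width: 0.072
```

{"api": "drive_tool", "payload": {"rows": "0.072 0 0 0.005 0;0.072 0 0 0.005 0;0.072 0 0 0 0"}}

```text
clock: 3.8
ee_pos: [0.6244, 0.301, 0.0189]
tcp_rot: [0.924, 0.383, 0.0, 0.0]
ft_force: [-0.5, 0.0, -0.1]
gripper_width: 0.0724
```

```bash
python3 -c "
from h import *
go(.623,.302,.0,45)
save('side','s2.png',(230,150,340,220),6)"
```

```text
t3.8 pos [0.6244 0.301  0.0189] yaw 45.00 tilt 0.04 w 0.0724 F [-0.5  0.  -0.1]
 tool shift now-frame [-0.0003 -0.0017  0.0189] turn rad 0.0000 (half-turn alt -3.142) q [-0.2   0.85 -0.52  1.53  0.5   0.9  -1.68]
 tool shift after turn [-0.0003 -0.0017  0.0189]
```

View pics/s2.png

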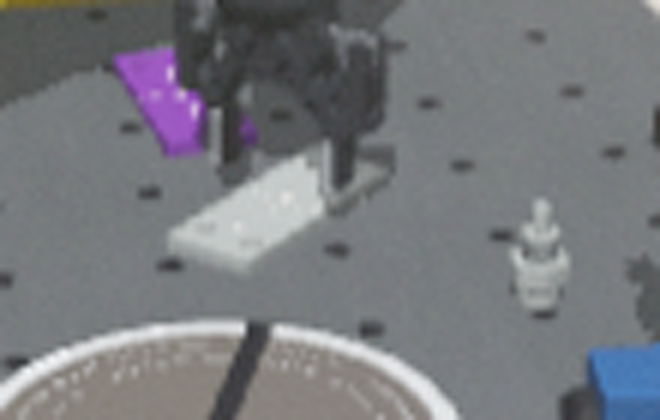

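The side crop shows the fingers at (230,160) and (340,190), straddling the plate. I keep descending and feel for contact.

{"api": "drive_tool", "payload": {"rows": "0.072 0 -0.0017 0.005 0;0.072 0 0 0.005 0;0.072 0 0 0.004 0;0.072 0 0 0 0"}}

```text
clock: 4.25
ee_pos: [0.6225, 0.3021, 0.0034]
tcp_rot: [0.924, 0.383, -0.001, 0.0]
ft_force: [0.5, 0.7, -0.2]
gripper_width: 0.072
```

{"api": "drive_tool", "payload": {"rows": "0.072 0 0 0.002 0;0.072 0 0 0.002 0;0.072 0 0 0 0"}}

```text
clock: 4.55
ee_pos: [0.6229, 0.3023, 0.0001]
tcp_rot: [0.924, 0.383, -0.0, 0.0]
ft_force: [-0.2, -1.2, 0.7]
gripper_width: 0.0721
```

{"api": "drive_tool", "payload": {"rows": "0.072 0 0 0.002 0;0.05 0 0 0 0;0.05 0 0 0 0;0.05 0 0 0 0;0.05 0 0 0 0"}}

```text
clock: 5.05
ee_pos: [0.6235, 0.3021, -0.001]
tcp_rot: [0.924, 0.383, 0.0, 0.0]
ft_force: [-0.4, -2.4, 5.0]
gripper_width: 0.058
```

{"api": "drive_tool", "payload": {"rows": "0.05 0 0 0 0;0.05 0 0 0 0;0.05 0 0 -0.01 0;0.05 0 0 -0.02 0;0.05 0 0 0 0"}}

```text
clock: 5.55
ee_pos: [0.6236, 0.3034, 0.0302]
tcp_rot: [0.924, 0.383, 0.001, -0.001]
ft_force: [0.0, 0.5, -6.6]
gripper_width: 0.0577
```

```bash
python3 -c "
from h import *
go(.5325,-.0198,.14,69.3)
save('side','s3.png',(230,150,340,220),6)"
```

```text
t5.5 pos [0.6236 0.3034 0.0302] yaw 45.03 tilt 0.16 w 0.0577 F [ 0.   0.5 -6.6]
 tool shift now-frame [-0.2928  0.164  -0.1106] turn rad -0.4236 (half-turn alt 2.718) q [-0.2   0.84 -0.53  1.52  0.49  0.91 -1.68]
 tool shift after turn [-0.3343  0.0291 -0.1107]
```

View pics/s3.png

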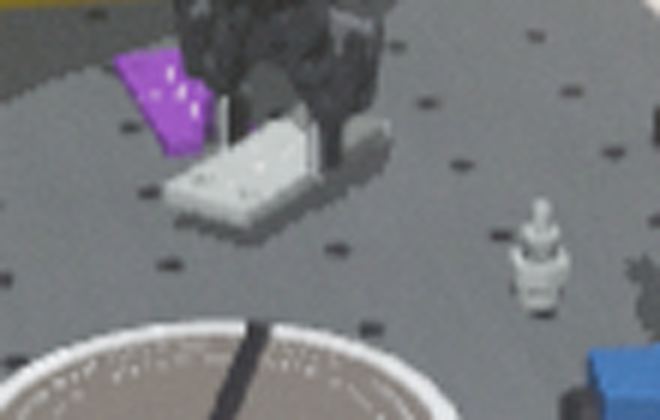

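The plate is lifted at (240,170), held level, and the load reads −6.6 N, which matches 0.65 kg. Next I raise and turn it, then carry it to the table.

{"api": "drive_tool", "payload": {"rows": "0.05 0 0 -0.022 -0.085;0.05 0 0 -0.022 -0.085;0.05 0 0 -0.022 -0.085;0.05 0 0 -0.022 -0.085;0.05 0 0 -0.022 -0.084"}}

```text
clock: 6.1
ee_pos: [0.6222, 0.3018, 0.1375]
tcp_rot: [0.821, 0.57, -0.001, -0.0]
ft_force: [0.9, 0.7, -7.4]
gripper_width: 0.0576
```

{"api": "drive_tool", "payload": {"rows": "0.05 -0.035 0.003 0 0;0.05 -0.035 0.003 0 0;0.05 -0.035 0.003 0 0;0.05 -0.035 0.003 0 0;0.05 -0.035 0.003 0 0"}}

```text
clock: 6.6
ee_pos: [0.5739, 0.1317, 0.137]
tcp_rot: [0.823, 0.569, -0.001, -0.0]
ft_force: [0.4, 0.0, -6.2]
gripper_width: 0.0576
```

{"api": "drive_tool", "payload": {"rows": "0.05 -0.035 0.003 0 0;0.05 -0.035 0.003 0 0;0.05 -0.035 0.003 0 0;0.05 -0.035 0.003 0 0;0.05 0 0 0 0"}}

```text
clock: 7.1
ee_pos: [0.5343, -0.009, 0.1364]
tcp_rot: [0.825, 0.566, -0.004, 0.001]
ft_force: [0.2, -0.3, -6.8]
gripper_width: 0.0576
```

```bash
python3 -c "
from h import *
go(.5325,-.0198,.044,69.3)"
```

```text
t7.1 pos [ 0.5343 -0.009   0.1364] yaw 68.88 tilt 0.41 w 0.0576 F [ 0.2 -0.3 -6.8]
 tool shift now-frame [-0.0102  0.0025  0.0925] turn rad -0.0073 (half-turn alt 3.134) q [ 0.46  0.55 -0.76  1.86  0.47  0.92 -0.89]
 tool shift after turn [-0.0102  0.0024  0.0925]
```

{"api": "drive_tool", "payload": {"rows": "0.05 -0.010 0.0025 0.03 -0.007;0.05 0 0 0.03 0;0.05 0 0 0.025 0;0.05 0 0 0.003 0;0.05 0 0 0 0"}}

```text
clock: 7.6
ee_pos: [0.5351, -0.0116, 0.0497]
tcp_rot: [0.82, 0.572, -0.001, -0.001]
ft_force: [0.1, 0.5, -5.7]
gripper_width: 0.0577
```

```bash
python3 -c "
from h import *
go(.5325,-.0198,.039,69.3)"
```

```text
t7.6 pos [ 0.5351 -0.0116  0.0497] yaw 69.75 tilt 0.13 w 0.0577 F [ 0.1  0.5 -5.7]
 tool shift now-frame [-0.0086  0.0004  0.0107] turn rad 0.0079 (half-turn alt -3.134) q [ 0.4   0.66 -0.67  1.95  0.6   0.74 -0.98]
 tool shift after turn [-0.0086  0.0005  0.0107]
```

{"api": "drive_tool", "payload": {"rows": "0.05 -0.0086 0.0005 0 0.006;0.05 0 0 0.005 0;0.05 0 0 0 0"}}

```text
clock: 7.9
ee_pos: [0.5333, -0.0211, 0.0457]
tcp_rot: [0.823, 0.569, 0.0, 0.0]
ft_force: [-0.1, 0.9, -6.9]
gripper_width: 0.0576
```

```bash
python3 -c "
from h import *
go(.5325,-.0198,.039,69.3)"
```

```text
t7.9 pos [ 0.5333 -0.0211  0.0457] yaw 69.30 tilt 0.05 w 0.0576 F [-0.1  0.9 -6.9]
 tool shift now-frame [ 0.0009 -0.0012  0.0067] turn rad 0.0001 (half-turn alt -3.142) q [ 0.42  0.67 -0.66  1.96  0.61  0.72 -0.98]
 tool shift after turn [ 0.0009 -0.0012  0.0067]
```

{"api": "drive_tool", "payload": {"rows": "0.05 0.0005 -0.001 0.003 0;0.05 0 0 0.003 0;0.05 0 0 0.001 0;0.05 0 0 0 0"}}

```text
clock: 8.3
ee_pos: [0.5326, -0.0192, 0.039]
tcp_rot: [0.822, 0.569, 0.0, 0.0]
ft_force: [-2.2, 0.7, 3.3]
gripper_width: 0.0577
```

{"api": "drive_tool", "payload": {"rows": "0.05 0 0 0.001 0;0.05 0 0 0 0"}}

```text
clock: 8.5
ee_pos: [0.5326, -0.0192, 0.0389]
tcp_rot: [0.822, 0.569, 0.0, 0.001]
ft_force: [-5.7, -0.9, 15.0]
gripper_width: 0.0579
```

The plate has touched the disc. I release it and rise.

{"api": "drive_tool", "payload": {"rows": "0.072 0 0 0 0;0.072 0 0 0 0;0.072 0 0 0 0;0.072 0 0 -0.03 0;0.072 0 0 -0.05 0"}}

```text
clock: 9.0
ee_pos: [0.5308, -0.0197, 0.1158]
tcp_rot: [0.822, 0.569, -0.002, -0.002]
ft_force: [0.9, -0.1, 0.6]
gripper_width: 0.0718
```

```bash
python3 -c "
from h import *
go(.422,.2995,.13,18)
go(.422,.2995,.13,108)"
```

```text
t9.0 pos [ 0.5308 -0.0197  0.1158] yaw 69.40 tilt 0.34 w 0.0718 F [ 0.9 -0.1  0.6]
 tool shift now-frame [ 0.2604 -0.2142 -0.0133] turn rad 0.8970 (half-turn alt -2.245) q [ 0.48  0.58 -0.75  1.89  0.5   0.87 -0.88]
 tool shift after turn [-0.0048 -0.3372 -0.0122]
t9.0 pos [ 0.5308 -0.0197  0.1158] yaw 69.40 tilt 0.34 w 0.0718 F [ 0.9 -0.1  0.6]
 tool shift now-frame [ 0.2604 -0.2142 -0.0133] turn rad -0.6738 (half-turn alt 2.468) q [ 0.48  0.58 -0.75  1.89  0.5   0.87 -0.88]
 tool shift after turn [ 0.3371 -0.0049 -0.0146]
```

{"api": "drive_tool", "payload": {"rows": "0.06 0 0 0 0.149;0.06 0 0 0 0.149;0.06 0 0 0 0.149;0.06 0 0 0 0.149;0.06 0 0 0 0.149"}}

```text
clock: 9.5
ee_pos: [0.5327, -0.0194, 0.1174]
tcp_rot: [0.974, 0.228, 0.0, -0.0]
ft_force: [-0.7, 0.5, -0.5]
gripper_width: 0.0601
```

{"api": "drive_tool", "payload": {"rows": "0.06 0 0 0 0.149;0.06 0 -0.045 0 0;0.06 0 -0.045 0 0;0.06 0 -0.045 0 0;0.06 0 -0.045 0 0"}}

```text
clock: 10.0
ee_pos: [0.476, 0.1532, 0.1174]
tcp_rot: [0.988, 0.158, 0.0, -0.0]
ft_force: [0.3, 0.3, -0.2]
gripper_width: 0.0603
```

{"api": "drive_tool", "payload": {"rows": "0.06 0 -0.045 0 0;0.06 0 -0.045 0 0;0.06 0 -0.045 0 0;0.06 0 0 0 0;0.06 0 0 0 0"}}

```text
clock: 10.5
ee_pos: [0.4337, 0.2812, 0.1173]
tcp_rot: [0.987, 0.159, -0.0, -0.0]
ft_force: [0.1, -1.3, 0.8]
gripper_width: 0.0598
```

Run:
```python
from h import *
go(.422,.2995,.013,18)
im=get_image('top')[:,:,::-1].copy();cv2.imwrite('pics/raw2.png',im)
a=cv2.resize(im[170:280,265:375],None,fx=5,fy=5,interpolation=cv2.INTER_CUBIC)
sd=get_image('side')[:,:,::-1];b=cv2.resize(sd[165:255,195:245],None,fx=5,fy=5,interpolation=cv2.INTER_CUBIC)
b=cv2.copyMakeBorder(b,0,a.shape[0]-b.shape[0],0,0,cv2.BORDER_CONSTANT)
cv2.imwrite('pics/c2.png',np.hstack([a,b]))
```

```text
t10.5 pos [0.4337 0.2812 0.1173] yaw 18.35 tilt 0.02 w 0.0598 F [ 0.1 -1.3  0.8]
 tool shift now-frame [-0.0054 -0.0211  0.1043] turn rad 0.0060 (half-turn alt -3.136) q [-0.29  0.5  -0.49  1.94  0.32  0.78 -2.21]
 tool shift after turn [-0.0055 -0.021   0.1043]
```

View pics/c2.png

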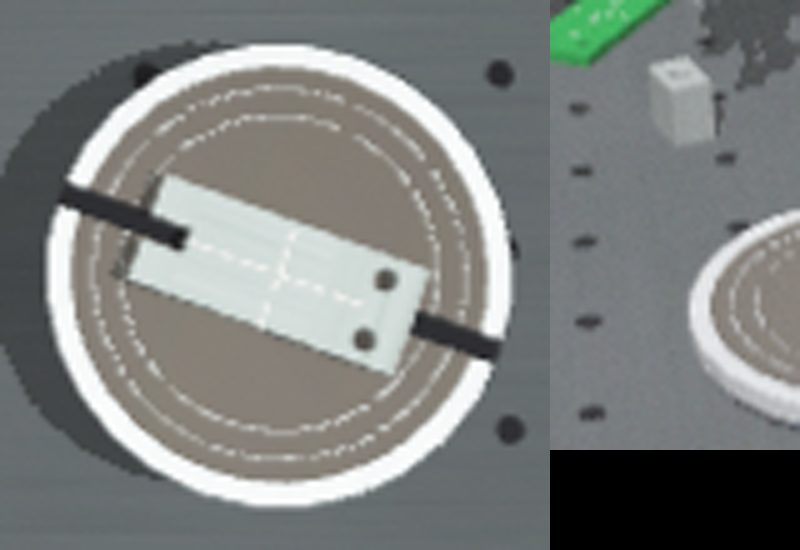

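The plate lies along the slot with its cross at crop (285,273), the slot end to the left, on the +y side. Next I descend on the spacer.

{"api": "drive_tool", "payload": {"rows": "0.06 -0.0055 -0.021 0 0.006;0.06 0 0 0.035 0;0.06 0 0 0.03 0;0.06 0 0 0 0;0.06 0 0 0 0"}}

```text
clock: 11.1
ee_pos: [0.4231, 0.2969, 0.0525]
tcp_rot: [0.988, 0.154, -0.001, 0.0]
ft_force: [0.4, 0.1, 0.0]
gripper_width: 0.0599
```

Run:
```python
from h import *
go(.422,.2995,.013,18)
im=cv2.imread('pics/raw2.png');g=cv2.cvtColor(im,cv2.COLOR_BGR2HSV)
m=np.zeros(im.shape[:2],np.uint8);m[204:246,285:353]=((g[204:246,285:353,2]>185)|0)*255
m=cv2.morphologyEx(m,cv2.MORPH_OPEN,np.ones((3,3)))
c=max(cv2.findContours(m,0,1)[0],key=cv2.contourArea)
W=np.array([w('top',*p[0],.05)[:2] for p in c],np.float32);print(cv2.minAreaRect(W))
print(w('top',322,224.6,.05))
save('side','s4.png',(185,150,265,220),8)
```

```text
t11.1 pos [0.4231 0.2969 0.0525] yaw 17.69 tilt 0.08 w 0.0599 F [0.4 0.1 0. ]
 tool shift now-frame [-0.0002 -0.0029  0.0395] turn rad -0.0053 (half-turn alt 3.136) q [-0.38  0.59 -0.43  2.    0.4   0.63 -2.33]
 tool shift after turn [-0.0002 -0.0029  0.0395]
((0.530820369720459, -0.018137015402317047), (0.14866992831230164, 0.058790531009435654), 69.36136627197266)
[ 0.53040176 -0.02285078  0.05      ]
```

View pics/s4.png

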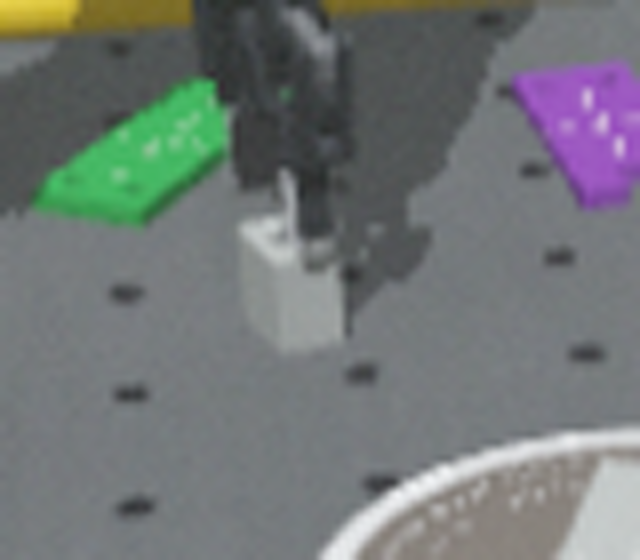

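The near finger hangs just outside the spacer's near face, at (318,255). I descend while watching the force.

{"api": "drive_tool", "payload": {"rows": "0.06 0 -0.003 0 -0.005;0.06 0 0 0.008 0;0.06 0 0 0.005 0;0.06 0 0 0.005 0;0.06 0 0 0 0"}}

```text
clock: 11.65
ee_pos: [0.4213, 0.3006, 0.0336]
tcp_rot: [0.988, 0.157, -0.001, 0.0]
ft_force: [-0.7, 0.4, -1.3]
gripper_width: 0.0602
```

{"api": "drive_tool", "payload": {"rows": "0.06 0 0 0.01 0;0.06 0 0 0.01 0;0.06 0 0 0 0;0.06 0 0 0 0"}}

```text
clock: 12.05
ee_pos: [0.4214, 0.3008, 0.0139]
tcp_rot: [0.988, 0.157, -0.0, 0.0]
ft_force: [0.5, -0.5, -0.0]
gripper_width: 0.0601
```

{"api": "drive_tool", "payload": {"rows": "0.035 0 0 0 0;0.035 0 0 0 0;0.035 0 0 0 0;0.035 0 0 0 0;0.035 0 0 0 0"}}

```text
clock: 12.55
ee_pos: [0.4218, 0.3008, 0.0147]
tcp_rot: [0.988, 0.157, 0.0, 0.0]
ft_force: [-1.1, -2.2, 5.3]
gripper_width: 0.0431
```

{"api": "drive_tool", "payload": {"rows": "0.035 0 0 -0.02 0;0.035 0 0 -0.03 0;0.035 0 0 -0.03 0;0.035 0 0 -0.03 0;0.035 0 0 -0.03 0"}}

```text
clock: 13.05
ee_pos: [0.4211, 0.3006, 0.1549]
tcp_rot: [0.988, 0.157, -0.001, 0.0]
ft_force: [0.7, -0.3, -4.6]
gripper_width: 0.0433
```

Run:
```python
from h import *
go(.5315,-.0193,.16,69.35)
save('side','s5.png',(185,110,265,180),8)
```

```text
t13.1 pos [0.4211 0.3006 0.1549] yaw 18.11 tilt 0.09 w 0.0433 F [ 0.7 -0.3 -4.6]
 tool shift now-frame [ 0.0055  0.3384 -0.0051] turn rad -0.8944 (half-turn alt 2.247) q [-0.31  0.45 -0.52  1.89  0.29  0.88 -2.22]
 tool shift after turn [-0.2604  0.2161 -0.0047]
```

View pics/s5.png

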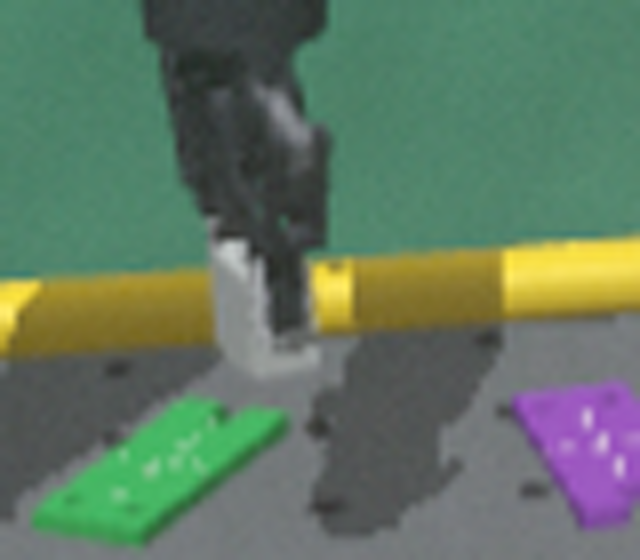

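The spacer is upright in the jaws and the load reads −4.6 N. I carry it to the plate.

{"api": "drive_tool", "payload": {"rows": "0.035 0 0 0 -0.149;0.035 0 0 0 -0.149;0.035 0 0 0 -0.149;0.035 0 0 0 -0.149;0.035 0 0 0 -0.149"}}

```text
clock: 13.6
ee_pos: [0.4212, 0.3006, 0.1534]
tcp_rot: [0.861, 0.509, -0.001, -0.0]
ft_force: [-0.4, 0.2, -5.7]
gripper_width: 0.0431
```

{"api": "drive_tool", "payload": {"rows": "0.035 0 0 0 -0.149;0.035 -0.0325 0.027 0 0;0.035 -0.0325 0.027 0 0;0.035 -0.0325 0.027 0 0;0.035 -0.0325 0.027 0 0"}}

```text
clock: 14.1
ee_pos: [0.4766, 0.1395, 0.1535]
tcp_rot: [0.822, 0.569, -0.0, -0.0]
ft_force: [0.7, -0.4, -5.5]
gripper_width: 0.0435
```

{"api": "drive_tool", "payload": {"rows": "0.035 -0.0325 0.027 0 0;0.035 -0.0325 0.027 0 0;0.035 -0.0325 0.027 0 0;0.035 -0.03 0.024 0.02 0;0.035 0 0 0.04 0"}}

```text
clock: 14.6
ee_pos: [0.5331, -0.0226, 0.0943]
tcp_rot: [0.825, 0.565, 0.001, 0.003]
ft_force: [0.8, -0.1, -6.2]
gripper_width: 0.0434
```

{"api": "drive_tool", "payload": {"rows": "0.035 0 0 0 0;0.035 0 0 0 0;0.035 0 0 0 0"}}

```text
clock: 14.9
ee_pos: [0.5306, -0.0134, 0.0957]
tcp_rot: [0.822, 0.57, 0.001, 0.0]
ft_force: [-0.2, 0.4, -4.1]
gripper_width: 0.0428
```

Run:
```python
from h import *
go(.5315,-.0193,.0645,69.35)
```

```text
t14.9 pos [ 0.5306 -0.0134  0.0957] yaw 69.45 tilt 0.11 w 0.0428 F [-0.2  0.4 -4.1]
 tool shift now-frame [-0.0052  0.0028  0.0312] turn rad 0.0018 (half-turn alt -3.140) q [ 0.45  0.6  -0.72  1.92  0.53  0.82 -0.92]
 tool shift after turn [-0.0052  0.0028  0.0312]
```

{"api": "drive_tool", "payload": {"rows": "0.035 -0.0052 0.0028 0 0.002;0.035 0 0 0.015 0;0.035 0 0 0.01 0;0.035 0 0 0.003 0;0.035 0 0 0 0"}}

```text
clock: 15.4
ee_pos: [0.5307, -0.0209, 0.0664]
tcp_rot: [0.823, 0.568, -0.0, -0.0]
ft_force: [0.3, 0.1, -5.2]
gripper_width: 0.0433
```

Run:
```python
from h import *
go(.5315,-.0193,.0645,69.35)
```

```text
t15.4 pos [ 0.5307 -0.0209  0.0664] yaw 69.23 tilt 0.02 w 0.0433 F [ 0.3  0.1 -5.2]
 tool shift now-frame [0.0017 0.0002 0.0019] turn rad -0.0022 (half-turn alt 3.139) q [ 0.43  0.63 -0.68  1.95  0.57  0.76 -0.95]
 tool shift after turn [0.0017 0.0002 0.0019]
```

{"api": "drive_tool", "payload": {"rows": "0.035 0.0015 0 0 0;0.035 0 0 0.0015 0;0.035 0 0 0.001 0;0.035 0 0 0 0"}}

```text
clock: 15.8
ee_pos: [0.5318, -0.0193, 0.0648]
tcp_rot: [0.823, 0.568, 0.001, 0.0]
ft_force: [-0.8, 0.4, 4.3]
gripper_width: 0.0433
```

The spacer is in contact with the plate. I release it, lift, and turn for the thick lug.

{"api": "drive_tool", "payload": {"rows": "0.062 0 0 0 0;0.062 0 0 0 0;0.062 0 0 0 0;0.062 0 0 -0.03 0;0.062 0 0 -0.05 0"}}

```text
clock: 16.3
ee_pos: [0.5295, -0.02, 0.1424]
tcp_rot: [0.823, 0.568, -0.002, -0.002]
ft_force: [0.8, -0.8, 0.3]
gripper_width: 0.062
```

{"api": "drive_tool", "payload": {"rows": "0.062 0 0 -0.03 -0.149;0.062 0 0 0 -0.149;0.062 0 0 0 -0.149;0.062 0 0 0 -0.149;0.062 0 0 0 -0.149"}}

```text
clock: 16.8
ee_pos: [0.5314, -0.0198, 0.1741]
tcp_rot: [0.558, 0.83, 0.0, 0.0]
ft_force: [0.6, -0.8, -0.2]
gripper_width: 0.0621
```

{"api": "drive_tool", "payload": {"rows": "0.062 0 0 0 -0.149;0.062 0 0 0 -0.149;0.062 0 0 0 -0.149;0.062 0 0 0 -0.149;0.062 0 0 0 -0.149"}}

```text
clock: 17.3
ee_pos: [0.5314, -0.0198, 0.1739]
tcp_rot: [0.217, 0.976, 0.0, 0.0]
ft_force: [-0.3, -0.5, -0.2]
gripper_width: 0.0617
```

Run:
```python
from h import *
go(.6024,-.3096,.14,155.7)
im=cv2.imread('pics/raw.png');g=cv2.cvtColor(im,cv2.COLOR_BGR2HSV)
# side-view check of thick lug top corners (crop s1: x/5+200,y/5+260)
for u,v,z in((552,48,.06),(592,52,.06),(574,112,.06),(530,108,.06),(528,210,0),(570,217,0)):
    print('thick',z,np.round(w('side',200+u/5-.4,260+v/5-.4,z),4))
for u,v,z in((70,228,0),(168,203,0)):
    print('thin foot',np.round(w('side',200+u/5-.4,260+v/5-.4,z),4))
P=w('top',390+(515-350)/5,185+435/5,.06);print('thin apex',P)
```

```text
t17.3 pos [ 0.5314 -0.0198  0.1739] yaw 154.90 tilt 0.01 w 0.0617 F [-0.3 -0.5 -0.2]
 tool shift now-frame [-0.1872 -0.2324  0.0339] turn rad -0.0139 (half-turn alt 3.128) q [ 0.72  0.66 -1.21  1.82  0.68  1.15  0.41]
 tool shift after turn [-0.184  -0.2349  0.0339]
thick 0.06 [ 0.607  -0.2798  0.06  ]
thick 0.06 [ 0.6252 -0.2865  0.06  ]
thick 0.06 [ 0.6055 -0.3289  0.06  ]
thick 0.06 [ 0.5861 -0.3222  0.06  ]
thick 0 [ 0.5859 -0.3247  0.    ]
thick 0 [ 0.6044 -0.3332  0.    ]
thin foot [ 0.3693 -0.2965  0.    ]
thin foot [ 0.4167 -0.2876  0.    ]
thin apex [ 0.40385873 -0.28202218  0.06      ]
```

{"api": "drive_tool", "payload": {"rows": "0.062 -0.026 -0.033 0 -0.014;0.062 -0.026 -0.033 0 0;0.062 -0.026 -0.033 0 0;0.062 -0.026 -0.033 0 0;0.062 -0.026 -0.033 0 0"}}

```text
clock: 17.8
ee_pos: [0.5803, -0.226, 0.1738]
tcp_rot: [0.214, 0.977, -0.0, -0.0]
ft_force: [0.1, 1.2, 0.6]
gripper_width: 0.0618
```

{"api": "drive_tool", "payload": {"rows": "0.062 -0.026 -0.033 0 0;0.062 -0.026 -0.033 0.02 0;0.062 0 0 0.03 0;0.062 0 0 0 0;0.062 0 0 0 0"}}

```text
clock: 18.3
ee_pos: [0.5999, -0.3044, 0.1241]
tcp_rot: [0.213, 0.977, 0.001, -0.0]
ft_force: [0.1, 0.6, 1.4]
gripper_width: 0.0621
```

Run:
```python
from h import *
go(.604,-.307,.020,155.5)
im=get_image('top')[:,:,::-1].copy();cv2.imwrite('pics/raw3.png',im)
```

```text
t18.3 pos [ 0.5999 -0.3044  0.1241] yaw 155.46 tilt 0.10 w 0.0621 F [0.1 0.6 1.4]
 tool shift now-frame [-0.005  -0.0008  0.1041] turn rad -0.0008 (half-turn alt 3.141) q [ 0.99  0.9  -1.14  1.49  0.83  1.29  0.9 ]
 tool shift after turn [-0.005  -0.0008  0.1041]
```

{"api": "drive_tool", "payload": {"rows": "0.062 -0.005 -0.001 0 0;0.062 0 0 0.03 0;0.062 0 0 0 0;0.062 0 0 0 0"}}

```text
clock: 18.75
ee_pos: [0.6044, -0.3082, 0.0949]
tcp_rot: [0.213, 0.977, 0.0, 0.0]
ft_force: [0.2, -0.2, 0.2]
gripper_width: 0.0619
```

Run:
```python
from h import *
go(.604,-.307,.020,155.5)
a=cv2.imread('pics/raw3.png')[185:270,280:360];b=get_image('side')[:,:,::-1][230:315,270:350]
cv2.imwrite('pics/c3.png',np.hstack([cv2.resize(x,None,fx=5,fy=5,interpolation=cv2.INTER_CUBIC) for x in(a,b)]))
```

```text
t18.8 pos [ 0.6044 -0.3082  0.0949] yaw 155.42 tilt 0.01 w 0.0619 F [ 0.2 -0.2  0.2]
 tool shift now-frame [0.0009 0.0009 0.0749] turn rad -0.0014 (half-turn alt 3.140) q [ 0.98  0.93 -1.11  1.51  0.86  1.25  0.88]
 tool shift after turn [0.0009 0.0009 0.0749]
```

View pics/c3.png

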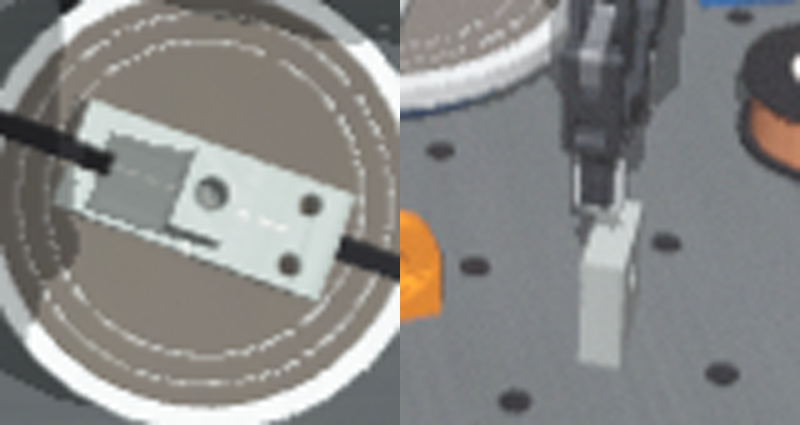

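The spacer stands square mid-plate, with its bore at (212,193). The gripper hangs over the thick lug, with the near finger at (600,190) and the lug top at (612,235). I descend.

{"api": "drive_tool", "payload": {"rows": "0.062 0 0 0.02 0;0.062 0 0 0.006 0;0.062 0 0 0.005 0;0.062 0 0 0.005 0;0.062 0 0 0 0"}}

```text
clock: 19.3
ee_pos: [0.6038, -0.3085, 0.0573]
tcp_rot: [0.213, 0.977, 0.0, -0.0]
ft_force: [0.0, 0.1, -0.0]
gripper_width: 0.0623
```

{"api": "drive_tool", "payload": {"rows": "0.062 0 0 0.01 0;0.062 0 0 0.01 0;0.062 0 0 0.01 0;0.062 0 0 0.008 0;0.062 0 0 0 0"}}

```text
clock: 19.8
ee_pos: [0.6032, -0.3085, 0.0181]
tcp_rot: [0.213, 0.977, 0.0, -0.001]
ft_force: [0.1, -0.8, 0.1]
gripper_width: 0.0624
```

{"api": "drive_tool", "payload": {"rows": "0.042 0 0 0 0;0.042 0 0 0 0;0.042 0 0 0 0;0.042 0 0 0 0;0.042 0 0 0 0"}}

```text
clock: 20.3
ee_pos: [0.604, -0.3087, 0.0198]
tcp_rot: [0.213, 0.977, -0.0, -0.0]
ft_force: [0.1, 0.6, -4.4]
gripper_width: 0.0492
```

Run:
```python
from h import *
go(.5315,-.0193,.14,69.35)
print('bore',w('top',322,223.2,.095))
b=get_image('side')[:,:,::-1][235:315,260:340]
cv2.imwrite('pics/s6.png',cv2.resize(b,None,fx=7,fy=7,interpolation=cv2.INTER_CUBIC))
```

```text
t20.3 pos [ 0.604  -0.3087  0.0198] yaw 155.37 tilt 0.01 w 0.0492 F [ 0.1  0.6 -4.4]
 tool shift now-frame [ 0.1865  0.2328 -0.1202] turn rad 1.5014 (half-turn alt -1.640) q [ 0.96  1.01 -1.06  1.57  0.95  1.14  0.82]
 tool shift after turn [ 0.2452 -0.1699 -0.1201]
bore [ 0.53022106 -0.0183674   0.095     ]
```

View pics/s6.png

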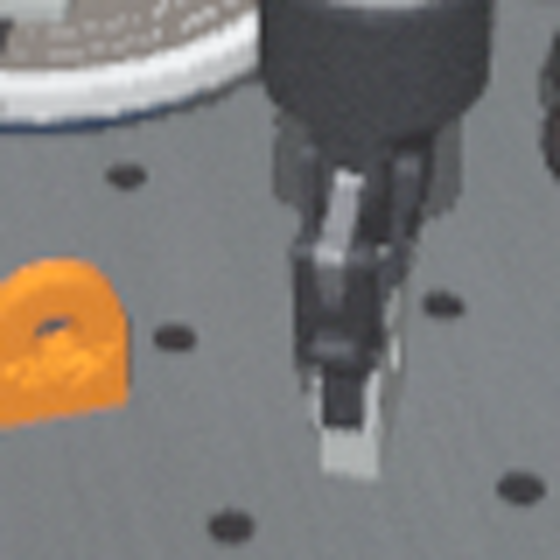

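Grip is good at 49.2 mm. The near finger at x≈343 sits about 2 mm left of the lug face centre at x≈350, so the lug centre is about 2 mm along tool −x; I allow for that. The bore measures (0.530,−0.018), as intended. I lift, turn and carry.

{"api": "drive_tool", "payload": {"rows": "0.042 0 0 -0.02 0;0.042 0 0 -0.03 0;0.042 0 0 -0.03 0;0.042 0 0 -0.03 0.15;0.042 0 0 -0.03 0.15"}}

```text
clock: 20.85
ee_pos: [0.604, -0.3078, 0.1624]
tcp_rot: [0.359, 0.933, 0.001, 0.0]
ft_force: [0.5, -0.2, -5.1]
gripper_width: 0.0492
```

{"api": "drive_tool", "payload": {"rows": "0.042 0 0 0 0.149;0.042 0 0 0 0.149;0.042 0 0 0 0.149;0.042 0 0 0 0.149;0.042 0 0 0 0.149"}}

```text
clock: 21.35
ee_pos: [0.6041, -0.3077, 0.1613]
tcp_rot: [0.674, 0.739, 0.001, 0.0]
ft_force: [-0.1, 1.1, -6.1]
gripper_width: 0.0492
```

{"api": "drive_tool", "payload": {"rows": "0.042 0 0 0 0.149;0.042 0 0 0 0.149;0.042 0 0 0 0.149;0.042 0 0 0 0.01;0.042 0 0 0 0"}}

```text
clock: 21.85
ee_pos: [0.6043, -0.3079, 0.1608]
tcp_rot: [0.821, 0.571, 0.0, 0.0]
ft_force: [-0.0, -0.3, -5.1]
gripper_width: 0.0494
```

Run:
```python
from h import *
go(.5418,.0095,.16,69.35)
```

```text
t21.9 pos [ 0.6043 -0.3079  0.1608] yaw 69.58 tilt 0.04 w 0.0494 F [-0.  -0.3 -5.1]
 tool shift now-frame [ 0.2757 -0.1693  0.0008] turn rad 0.0041 (half-turn alt -3.138) q [ 0.85  0.74 -0.8   1.44  0.55  1.19 -0.37]
 tool shift after turn [ 0.275  -0.1704  0.0008]
```

{"api": "drive_tool", "payload": {"rows": "0.042 0.039 -0.024 0 0.004;0.042 0.039 -0.024 0 0;0.042 0.039 -0.024 0 0;0.042 0.039 -0.024 0 0;0.042 0.039 -0.024 0 0"}}

```text
clock: 22.35
ee_pos: [0.5608, -0.0817, 0.1604]
tcp_rot: [0.822, 0.569, 0.0, 0.0]
ft_force: [0.9, 1.1, -4.8]
gripper_width: 0.0499
```

{"api": "drive_tool", "payload": {"rows": "0.042 0.039 -0.024 0 0;0.042 0.039 -0.024 0 0;0.042 0 0 0 0;0.042 0 0 0 0;0.042 0 0 0 0"}}

```text
clock: 22.85
ee_pos: [0.5446, 0.0054, 0.16]
tcp_rot: [0.823, 0.568, -0.0, 0.0]
ft_force: [0.8, -0.6, -6.3]
gripper_width: 0.0491
```

Run:
```python
from h import *
go(.5418,.0095,.0698,69.35)
```

```text
t22.9 pos [0.5446 0.0054 0.16  ] yaw 69.16 tilt 0.04 w 0.0491 F [ 0.8 -0.6 -6.3]
 tool shift now-frame [ 0.0029 -0.0041  0.0902] turn rad -0.0034 (half-turn alt 3.138) q [ 0.48  0.55 -0.83  1.81  0.49  0.99 -0.92]
 tool shift after turn [ 0.0029 -0.0041  0.0902]
```

{"api": "drive_tool", "payload": {"rows": "0.042 0.004 -0.004 0 -0.003;0.042 0 0 0.02 0;0.042 0 0 0.015 0;0.042 0 0 0 0;0.042 0 0 0 0"}}

```text
clock: 23.35
ee_pos: [0.5421, 0.0112, 0.125]
tcp_rot: [0.823, 0.568, -0.0, -0.0]
ft_force: [0.1, 0.5, -4.8]
gripper_width: 0.0493
```

Run:
```python
from h import *
go(.5418,.0095,.0698,69.35)
im=get_image('top')[:,:,::-1];b=get_image('side')[:,:,::-1]
cv2.imwrite('pics/c4.png',np.hstack([cv2.resize(x,None,fx=5,fy=5,interpolation=cv2.INTER_CUBIC) for x in (b[170:270,200:310],)]))
```

```text
t23.4 pos [0.5421 0.0112 0.125 ] yaw 69.23 tilt 0.04 w 0.0493 F [ 0.1  0.5 -4.8]
 tool shift now-frame [-0.0017  0.0003  0.0552] turn rad -0.0021 (half-turn alt 3.139) q [ 0.45  0.59 -0.8   1.86  0.53  0.92 -0.97]
 tool shift after turn [-0.0017  0.0003  0.0552]
```

View pics/c4.png

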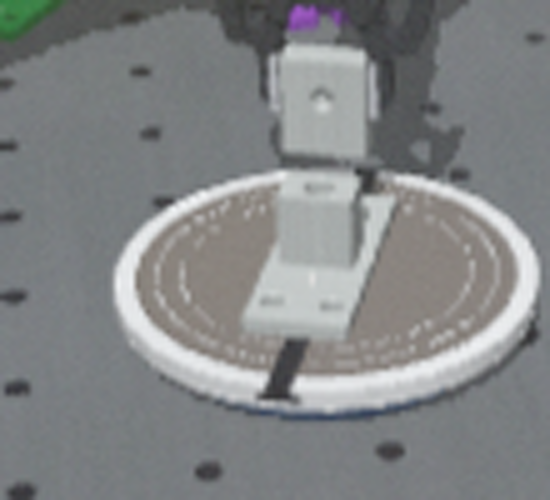

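The lug hangs upright behind the spacer, at (325,100) against (318,220), and is aligned with it. I lower it with force checks.

{"api": "drive_tool", "payload": {"rows": "0.042 -0.001 0 0.01 -0.002;0.042 0 0 0.01 0;0.042 0 0 0.01 0;0.042 0 0 0.005 0;0.042 0 0 0 0"}}

```text
clock: 23.95
ee_pos: [0.5411, 0.0106, 0.0888]
tcp_rot: [0.822, 0.569, -0.001, -0.001]
ft_force: [-0.0, 0.1, -5.3]
gripper_width: 0.0491
```

{"api": "drive_tool", "payload": {"rows": "0.042 0 0 0.01 0;0.042 0 0 0.005 0;0.042 0 0 0 0;0.042 0 0 0 0"}}

```text
clock: 24.35
ee_pos: [0.5417, 0.0107, 0.0748]
tcp_rot: [0.822, 0.569, -0.0, -0.0]
ft_force: [0.4, -0.1, -4.5]
gripper_width: 0.0495
```

Run:
```python
from h import *
go(.5418,.0095,.0698,69.35)
```

```text
t24.4 pos [0.5417 0.0107 0.0748] yaw 69.38 tilt 0.01 w 0.0495 F [ 0.4 -0.1 -4.5]
 tool shift now-frame [-0.0011  0.0005  0.005 ] turn rad 0.0005 (half-turn alt -3.141) q [ 0.41  0.65 -0.75  1.91  0.6   0.82 -1.03]
 tool shift after turn [-0.0011  0.0005  0.005 ]
```

{"api": "drive_tool", "payload": {"rows": "0.042 -0.002 0 0.002 0;0.042 0 0 0.002 0;0.042 0 0 0.001 0;0.042 0 0 0 0"}}

```text
clock: 24.75
ee_pos: [0.541, 0.0086, 0.0698]
tcp_rot: [0.822, 0.569, -0.0, 0.0]
ft_force: [-0.6, 0.9, -6.5]
gripper_width: 0.0496
```

{"api": "drive_tool", "payload": {"rows": "0.042 0 0 0.001 0;0.042 0 0 0 0"}}

```text
clock: 24.95
ee_pos: [0.5411, 0.0088, 0.0697]
tcp_rot: [0.822, 0.569, 0.0, 0.0]
ft_force: [-2.5, -0.6, 4.4]
gripper_width: 0.0494
```

The lug has touched down. I release it and rise clear, then fit the thin lug's pose from the two first pictures.

{"api": "drive_tool", "payload": {"rows": "0.062 0 0 0 0;0.062 0 0 0 0;0.062 0 0 0 0;0.062 0 0 -0.03 0;0.062 0 0 -0.05 0"}}

```text
clock: 25.45
ee_pos: [0.5393, 0.0083, 0.1474]
tcp_rot: [0.822, 0.569, -0.002, -0.002]
ft_force: [1.8, -0.8, 0.7]
gripper_width: 0.0622
```

{"api": "drive_tool", "payload": {"rows": "0.062 0 0 -0.03 0;0.062 0 0 0 0"}}

```text
clock: 25.65
ee_pos: [0.5434, 0.0098, 0.1831]
tcp_rot: [0.822, 0.569, 0.003, 0.002]
ft_force: [-0.3, 0.2, -0.5]
gripper_width: 0.0622
```

```bash
cat > fit.py <<'E'
from h import *
from scipy.optimize import minimize
im={'top':cv2.imread('pics/raw.png'),'side':cv2.imread('pics/raws.png')}
box={'top':(412,262,432,292),'side':(208,276,238,308)}
S=8
def mask(n,thr):
    x0,y0,x1,y1=box[n];c=cv2.resize(im[n][y0:y1,x0:x1],None,fx=S,fy=S,interpolation=cv2.INTER_CUBIC)
    h=cv2.cvtColor(c,cv2.COLOR_BGR2HSV);m=((h[...,2]>thr)&(h[...,1]<60)).astype(np.uint8)
    k=max(cv2.findContours(m,0,1)[0],key=cv2.contourArea);o=np.zeros_like(m);cv2.drawContours(o,[k],-1,1,-1);return o
def render(n,p,shape):
    a=np.linspace(0,np.pi,25);arc=np.c_[.025*np.cos(a),.035+.025*np.sin(a)]
    if n=='side': prof=np.vstack([[.025,0],arc,[-.025,0]])
    else: prof=arc
    R=Rot.from_euler('z',p[2]).as_matrix();o=np.zeros(shape,np.uint8);x0,y0=box[n][:2]
    P=[np.array([(pix(n,R@[sx,y,z]+[p[0],p[1],0])-[x0,y0]+.5)*S-.5 for y,z in prof]) for sx in(.006,-.006)]
    sh=4
    if n=='side': cv2.fillPoly(o,[cv2.convexHull((np.vstack(P)*16).round().astype(np.int32))],1,shift=sh)
    else:
        for i in range(len(prof)-1):
            q=np.array([P[0][i],P[0][i+1],P[1][i+1],P[1][i]]);cv2.fillConvexPoly(o,(q*16).round().astype(np.int32),1,shift=sh)
    return o
M={'top':mask('top',150),'side':mask('side',150)}
def cost(p,ns=('top','side')):
    c=0
    for n in ns:
        r=render(n,p,M[n].shape);c+=1-(r&M[n]).sum()/max(1,(r|M[n]).sum())
    return c
p0=np.array([.392,-.287,np.radians(100.6)])
for ns in(('top',),('side',),('top','side')):
    r=min((minimize(cost,p0+[0,0,d],args=(ns,),method='Nelder-Mead',options=dict(initial_simplex=np.vstack([p0+[0,0,d]]+[p0+[0,0,d]+e for e in np.diag([.006,.006,.12])]))) for d in(-.15,0,.15)),key=lambda r:r.fun)
    print(ns,np.round(r.x[:2],4),'xaxis deg %.1f'%np.degrees(r.x[2]),'cost %.3f'%r.fun)
x,y,a=r.x
go(x,y,.13,np.degrees(a))
E
python3 fit.py
```

```text
Traceback (most recent call last):
  File "fit.py", line 30, in <module>
    r=min((minimize(cost,p0+[0,0,d],args=(ns,),method='Nelder-Mead',options=dict(initial_simplex=np.vstack([p0+[0,0,d]]+[p0+[0,0,d]+e for e in np.diag([.006,.006,.12])]))) for d in(-.15,0,.15)),key=lambda r:r.fun)
  File "fit.py", line 30, in <genexpr>
    r=min((minimize(cost,p0+[0,0,d],args=(ns,),method='Nelder-Mead',options=dict(initial_simplex=np.vstack([p0+[0,0,d]]+[p0+[0,0,d]+e for e in np.diag([.006,.006,.12])]))) for d in(-.15,0,.15)),key=lambda r:r.fun)
           ~~~~~~~~^^^^^^^^^^^^^^^^^^^^^^^^^^^^^^^^^^^^^^^^^^^^^^^^^^^^^^^^^^^^^^^^^^^^^^^^^^^^^^^^^^^^^^^^^^^^^^^^^^^^^^^^^^^^^^^^^^^^^^^^^^^^^^^^^^^^^^^^^^^^^^^^^^^^^^^^
  File "fit.py", line 26, in cost
    r=render(n,p,M[n].shape);c+=1-(r&M[n]).sum()/max(1,(r|M[n]).sum())
  File "fit.py", line 15, in render
    P=[np.array([(pix(n,R@[sx,y,z]+[p[0],p[1],0])-[x0,y0]+.5)*S-.5 for y,z in prof]) for sx in(.006,-.006)]
                  ~~~^^^^^^^^^^^^^^^^^^^^^^^^^^^^
  File "h.py", line 9, in pix
    c=get_calibration(n);K=np.array(c["intrinsics"]);T=np.array(c["T"])
ValueError: time passes only in moves, steps and waits
```

```bash
sed -i 's/^def ray/import functools\nget_calibration=functools.cache(get_calibration)\ndef ray/' h.py; python3 fit.py
```

```text
('top',) [ 0.3902 -0.2885] xaxis deg 100.8 cost 0.362
('side',) [ 0.3919 -0.2855] xaxis deg 103.1 cost 0.085
('top', 'side') [ 0.3903 -0.288 ] xaxis deg 104.4 cost 0.476
t25.6 pos [0.5434 0.0098 0.1831] yaw 69.38 tilt 0.43 w 0.0622 F [-0.3  0.2 -0.5]
 tool shift now-frame [-0.3328 -0.0388  0.0518] turn rad -0.6110 (half-turn alt 2.531) q [ 0.49  0.53 -0.86  1.79  0.46  1.03 -0.9 ]
 tool shift after turn [-0.2506 -0.2227  0.0508]
```

{"api": "drive_tool", "payload": {"rows": "0.062 0 0 0 -0.147;0.062 0 0 0 -0.147;0.062 0 0 0 -0.147;0.062 0 0 0 -0.147;0.062 -0.0365 -0.0308 0 0"}}

```text
clock: 26.15
ee_pos: [0.5212, -0.0282, 0.1791]
tcp_rot: [0.617, 0.787, 0.003, -0.0]
ft_force: [0.5, -1.2, -0.2]
gripper_width: 0.0616
```

{"api": "drive_tool", "payload": {"rows": "0.062 -0.0365 -0.0308 0 0;0.062 -0.0365 -0.0308 0 0;0.062 -0.0365 -0.0308 0 0;0.062 -0.0365 -0.0308 0 0;0.062 -0.0365 -0.0308 0 0"}}

```text
clock: 26.65
ee_pos: [0.4092, -0.248, 0.1784]
tcp_rot: [0.622, 0.783, 0.0, -0.0]
ft_force: [0.5, -1.1, 0.4]
gripper_width: 0.0616
```

{"api": "drive_tool", "payload": {"rows": "0.062 -0.0365 -0.0308 0.02 0;0.062 0 0 0.03 0;0.062 0 0 0.03 0;0.062 0 0 0 0;0.062 0 0 0 0"}}

```text
clock: 27.15
ee_pos: [0.3897, -0.2868, 0.0996]
tcp_rot: [0.622, 0.783, 0.0, -0.001]
ft_force: [0.3, 0.6, 0.4]
gripper_width: 0.0622
```

Run:
```python
from h import *
go(.391,-.2875,.007,103)
get_image('top');im=get_image('top')[:,:,::-1];cv2.imwrite('pics/raw4.png',im)
```

```text
t27.1 pos [ 0.3897 -0.2868  0.0996] yaw 103.13 tilt 0.08 w 0.0622 F [0.3 0.6 0.4]
 tool shift now-frame [-0.0011  0.0012  0.0926] turn rad 0.0023 (half-turn alt -3.139) q [ 1.24  0.62 -1.01  2.03  0.7   0.88  0.06]
 tool shift after turn [-0.0011  0.0012  0.0926]
```

Aligned above the thin lug. I descend with force checks, then grip.

{"api": "drive_tool", "payload": {"rows": "0.062 -0.001 0.001 0.02 0;0.062 0 0 0.01 0;0.062 0 0 0.01 0;0.062 0 0 0.01 0;0.062 0 0 0 0"}}

```text
clock: 27.75
ee_pos: [0.3902, -0.2879, 0.0487]
tcp_rot: [0.622, 0.783, -0.0, -0.001]
ft_force: [-0.1, -0.1, 0.0]
gripper_width: 0.0619
```

{"api": "drive_tool", "payload": {"rows": "0.062 0 0 0.01 0;0.062 0 0 0.01 0;0.062 0 0 0.01 0;0.062 0 0 0.01 0;0.062 0 0 0 0"}}

```text
clock: 28.25
ee_pos: [0.39, -0.2878, 0.0082]
tcp_rot: [0.622, 0.783, -0.0, -0.001]
ft_force: [-0.0, -0.6, 0.4]
gripper_width: 0.0621
```

{"api": "drive_tool", "payload": {"rows": "0.042 0 0 0 0;0.042 0 0 0 0;0.042 0 0 0 0;0.042 0 0 0 0;0.042 0 0 0 0"}}

```text
clock: 28.75
ee_pos: [0.3907, -0.2883, 0.0096]
tcp_rot: [0.622, 0.783, -0.0, 0.0]
ft_force: [0.1, 0.4, -3.0]
gripper_width: 0.0489
```

Run:
```python
from h import *
go(.391,-.2875,.007,103)
b=get_image('side')[:,:,::-1][255:335,190:260];a=cv2.imread('pics/raw4.png')[185:265,280:360]
cv2.imwrite('pics/c5.png',np.hstack([cv2.resize(x,None,fx=5,fy=5,interpolation=cv2.INTER_CUBIC) for x in(a,b)]))
```

```text
t28.8 pos [ 0.3907 -0.2883  0.0096] yaw 103.05 tilt 0.00 w 0.0489 F [ 0.1  0.4 -3. ]
 tool shift now-frame [0.0007 0.0005 0.0026] turn rad 0.0009 (half-turn alt -3.141) q [ 1.13  0.74 -0.85  2.11  0.9   0.71 -0.11]
 tool shift after turn [0.0007 0.0005 0.0026]
```

View pics/c5.png

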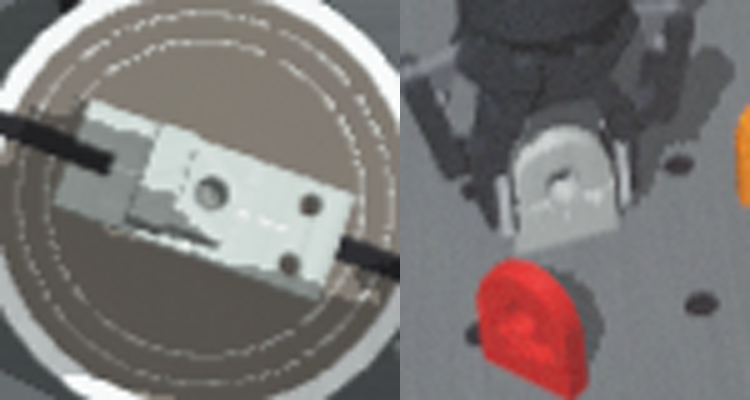

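The thin lug is gripped evenly by its narrow edges at crop (565,190). The left crop shows spacer and thick lug aligned. I lift, turn and carry.

{"api": "drive_tool", "payload": {"rows": "0.042 0 0 -0.02 0;0.042 0 0 -0.03 0;0.042 0 0 -0.03 0;0.042 0 0 -0.03 0;0.042 0 0 -0.03 0.147"}}

```text
clock: 29.3
ee_pos: [0.3903, -0.288, 0.1504]
tcp_rot: [0.678, 0.735, 0.0, -0.001]
ft_force: [0.1, -0.7, -2.7]
gripper_width: 0.0492
```

{"api": "drive_tool", "payload": {"rows": "0.042 0 0 0 0.147;0.042 0 0 0 0.147;0.042 0 0 0 0.147;0.042 0.04 0.005 0 0;0.042 0.04 0.005 0 0"}}

```text
clock: 29.8
ee_pos: [0.4281, -0.2169, 0.1495]
tcp_rot: [0.823, 0.567, -0.0, 0.0]
ft_force: [1.3, 0.6, -2.0]
gripper_width: 0.0492
```

{"api": "drive_tool", "payload": {"rows": "0.042 0.04 0.005 0 0;0.042 0.04 0.005 0 0;0.042 0.04 0.005 0 0;0.042 0.04 0.005 0 0;0.042 0 0 0 0"}}

```text
clock: 30.3
ee_pos: [0.5059, -0.0672, 0.1505]
tcp_rot: [0.82, 0.573, 0.003, -0.001]
ft_force: [-0.2, 0.1, -2.3]
gripper_width: 0.0491
```

{"api": "drive_tool", "payload": {"rows": "0.042 0 0 0 0;0.042 0 0 0 0"}}

```text
clock: 30.5
ee_pos: [0.5026, -0.0752, 0.1492]
tcp_rot: [0.823, 0.569, -0.001, -0.0]
ft_force: [-0.5, -0.7, -1.8]
gripper_width: 0.0492
```

Run:
```python
from h import *
go(.5224,-.0419,.0596,69.35)
```

```text
t30.5 pos [ 0.5026 -0.0752  0.1492] yaw 69.32 tilt 0.08 w 0.0492 F [-0.5 -0.7 -1.8]
 tool shift now-frame [0.0382 0.0068 0.0896] turn rad -0.0005 (half-turn alt 3.141) q [ 0.68  0.53 -0.87  1.91  0.5   0.93 -0.79]
 tool shift after turn [0.0382 0.0068 0.0896]
```

{"api": "drive_tool", "payload": {"rows": "0.042 0.03 0.0068 0.02 0;0.042 0 0 0.03 0;0.042 0 0 0.02 0;0.042 0 0 0 0;0.042 0 0 0 0"}}

```text
clock: 31.0
ee_pos: [0.52, -0.0496, 0.0798]
tcp_rot: [0.823, 0.568, -0.0, -0.0]
ft_force: [-0.4, 0.5, -2.1]
gripper_width: 0.049
```

Run:
```python
from h import *
go(.5224,-.0419,.0596,69.35)
b=get_image('side')[:,:,::-1][160:260,210:320]
cv2.imwrite('pics/s7.png',cv2.resize(b,None,fx=6,fy=6,interpolation=cv2.INTER_CUBIC))
```

```text
t31.0 pos [ 0.52   -0.0496  0.0798] yaw 69.27 tilt 0.05 w 0.0490 F [-0.4  0.5 -2.1]
 tool shift now-frame [ 0.008  -0.0004  0.0202] turn rad -0.0013 (half-turn alt 3.140) q [ 0.55  0.63 -0.78  1.96  0.61  0.81 -0.94]
 tool shift after turn [ 0.0081 -0.0004  0.0202]
```

View pics/s7.png

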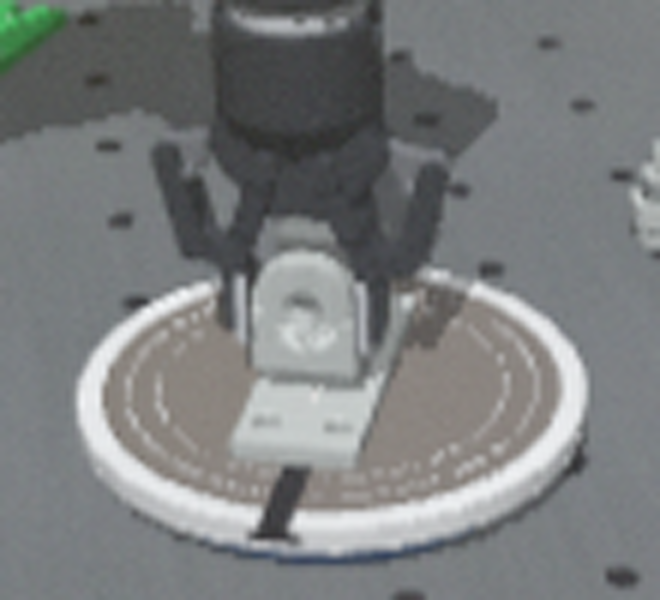

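The thin lug hangs upright at (305,315), centred over the plate in front of the spacer. I lower it, then close up to the spacer.

{"api": "drive_tool", "payload": {"rows": "0.042 0.004 0 0.01 -0.001;0.042 0 0 0.005 0;0.042 0 0 0 0;0.042 0 0 0 0"}}

```text
clock: 31.45
ee_pos: [0.5216, -0.0447, 0.0646]
tcp_rot: [0.822, 0.57, -0.0, -0.0]
ft_force: [0.0, 0.0, -2.0]
gripper_width: 0.0488
```

Run:
```python
from h import *
go(.5224,-.0419,.0596,69.35)
```

```text
t31.4 pos [ 0.5216 -0.0447  0.0646] yaw 69.44 tilt 0.01 w 0.0488 F [ 0.  0. -2.]
 tool shift now-frame [ 0.0029 -0.0003  0.005 ] turn rad 0.0015 (half-turn alt -3.140) q [ 0.53  0.65 -0.76  1.97  0.64  0.78 -0.97]
 tool shift after turn [ 0.0029 -0.0003  0.005 ]
```

{"api": "drive_tool", "payload": {"rows": "0.042 0.002 0 0.003 0;0.042 0.001 0 0 0;0.042 0.001 0 0 0;0.042 0 0 0 0"}}

```text
clock: 31.85
ee_pos: [0.5232, -0.0407, 0.0617]
tcp_rot: [0.822, 0.57, 0.0, 0.0]
ft_force: [-0.4, -0.7, -2.1]
gripper_width: 0.0493
```

{"api": "drive_tool", "payload": {"rows": "0.042 0 0 0.001 0;0.042 0 0 0.001 0;0.042 0 0 0.001 0;0.042 0 0 0 0"}}

```text
clock: 32.25
ee_pos: [0.5232, -0.041, 0.0595]
tcp_rot: [0.822, 0.57, -0.0, 0.001]
ft_force: [-2.8, -0.5, 10.9]
gripper_width: 0.0491
```

Run:
```python
from h import *
go(.5224,-.0419,.0596,69.35)
```

```text
t32.2 pos [ 0.5232 -0.041   0.0595] yaw 69.43 tilt 0.07 w 0.0491 F [-2.8 -0.5 10.9]
 tool shift now-frame [-0.0011 -0.0004 -0.0001] turn rad 0.0014 (half-turn alt -3.140) q [ 0.51  0.66 -0.75  1.97  0.65  0.77 -0.98]
 tool shift after turn [-0.0011 -0.0004 -0.0001]
```

Down. I release, rise and move away so the top camera has a clear view.

{"api": "drive_tool", "payload": {"rows": "0.062 0 0 0 0;0.062 0 0 0 0;0.062 0 0 0 0;0.062 0 0 -0.03 0;0.062 0 0 -0.05 0"}}

```text
clock: 32.75
ee_pos: [0.5212, -0.0413, 0.137]
tcp_rot: [0.822, 0.57, -0.002, -0.002]
ft_force: [1.7, -1.5, 0.8]
gripper_width: 0.0617
```

{"api": "drive_tool", "payload": {"rows": "0.062 0 0 -0.04 0;0.062 -0.045 0 0 0;0.062 -0.045 0 0 0;0.062 -0.045 0 0 0;0.062 -0.045 0 0 0"}}

```text
clock: 33.25
ee_pos: [0.4591, -0.2111, 0.1787]
tcp_rot: [0.822, 0.57, 0.0, 0.0]
ft_force: [1.4, 0.3, -0.8]
gripper_width: 0.0616
```

{"api": "drive_tool", "payload": {"rows": "0.062 -0.045 0 0 0;0.062 -0.045 0 0 0;0.062 -0.045 0 0 0;0.062 0 0 0 0"}}

```text
clock: 33.65
ee_pos: [0.4086, -0.3428, 0.1773]
tcp_rot: [0.825, 0.565, -0.002, -0.0]
ft_force: [0.8, -0.2, 0.1]
gripper_width: 0.0623
```

Run:
```python
from h import *
im=get_image('top')[:,:,::-1].copy();sd=get_image('side')[:,:,::-1].copy()
cv2.imwrite('pics/raw5.png',im);cv2.imwrite('pics/raws5.png',sd)
go(.5,-.3,.2)
# overlay expected outlines (plate frame) at assumed pose
def ov(im,n,x0,y0,x1,y1,s):
    a=cv2.resize(im[y0:y1,x0:x1],None,fx=s,fy=s,interpolation=cv2.INTER_CUBIC);return a
a=ov(im,'top',293,195,353,255,6);b=ov(sd,'side',225,165,295,250,6)
a=cv2.copyMakeBorder(a,0,b.shape[0]-a.shape[0],0,0,cv2.BORDER_CONSTANT)
cv2.imwrite('pics/c6.png',np.hstack([a,b]))
```

```text
t33.8 pos [ 0.4117 -0.3367  0.1781] yaw 69.25 tilt 0.05 w 0.0617 F [ 0.4  1.2 -0.4]
 tool shift now-frame [ 0.0656  0.0695 -0.0219] turn rad -0.0000 (half-turn alt 3.142) q [ 1.23  0.53 -0.9   1.82  0.48  1.03 -0.23]
```

View pics/c6.png

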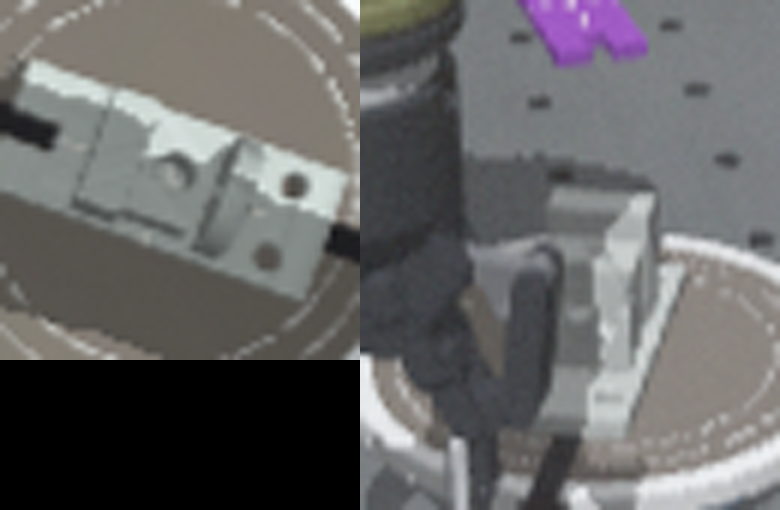

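The last picture shows, left to right on the plate: thick lug, spacer with bore at (177,172), and thin lug at (225,195), all upright and square. I check these against projected corners numerically.

Run:
```python
from h import *
c=np.array([.531,-.019]);a=np.radians(69.35);u=np.array([np.cos(a),np.sin(a)]);v=np.array([-u[1],u[0]])
def px(x,y,z): return ((pix('top',[*(c+u*x+v*y),z])-[293,195]+.5)*6).round()
print('expected crop px: bore',px(0,0,.095),'spacer corners',[px(x,y,.095).tolist() for x,y in((.015,.022),(.015,-.022),(-.015,.022),(-.015,-.022))])
for off in(.027,.029,.031): print('thick',off,[px(off+d,y,.11).tolist() for d,y in((.01,.025),(.01,-.025),(-.01,.025),(-.01,-.025))])
for off in(.022,.024,.027): print('thin apex edges',off,px(-off+.006,0,.11),px(-off-.006,0,.11),'shoulders',px(-off+.006,.025,.085),px(-off+.006,-.025,.085))
def inv(X,Y,z):
    p=w('top',293+X/6-.5,195+Y/6-.5,z)[:2]-c;return np.round([p@u,p@v],4)
print('meas bore',inv(177,172,.095),'thick left-top',inv(112,88,.11),'thick left-bot',inv(75,200,.11),'lug/spacer bottom break',inv(120,213,.11),'spacer bot right',inv(185,237,.095),'plate corners',inv(22,60,.05),inv(345,178,.05),inv(303,298,.05))
```

```text
expected crop px: bore [178. 170.] spacer corners [[128.0, 207.0], [163.0, 110.0], [194.0, 231.0], [229.0, 134.0]]
thick 0.027 [[78.0, 193.0], [119.0, 81.0], [123.0, 209.0], [164.0, 97.0]]
thick 0.029 [[74.0, 191.0], [114.0, 79.0], [119.0, 208.0], [159.0, 96.0]]
thick 0.031 [[69.0, 189.0], [110.0, 78.0], [114.0, 206.0], [155.0, 94.0]]
thin apex edges 0.022 [218. 180.] [245. 190.] shoulders [192. 240.] [231. 131.]
thin apex edges 0.024 [223. 182.] [250. 192.] shoulders [196. 242.] [235. 132.]
thin apex edges 0.027 [230. 184.] [257. 194.] shoulders [203. 244.] [242. 135.]
meas bore [0.0003 0.0009] thick left-top [ 0.0387 -0.0213] thick left-bot [0.0373 0.0283] lug/spacer bottom break [0.0178 0.027 ] spacer bot right [-0.0121  0.0257] plate corners [ 0.0792 -0.0278] [-0.0733 -0.0276] [-0.0734  0.029 ]
```

All within limits: thick lug about 28 mm from the spacer (limit 33), thin lug about 23–25 mm (limit 29), spacer about 3 mm from the plate's middle. I hand in.

```bash
python3 -c "
from cell import job
print(job.finish_job())"
```

```text
the job is handed in; nothing more can be done
None
```

The bracket is dry-fitted and handed in at about 34 s of the 115 s allowed; the hand-in gave no verdict. The steel plate lies on the turntable along the T-slot. The spacer stands on its middle, with the thick lug on the slot side and the thin lug on the bolt-hole side.

The last checks, from the top camera:

| Check | Measured | Limit |
|---|---|---|
| Spacer from plate middle | about 3 mm | 10 mm |
| Thick lug to spacer, centre to centre | about 28 mm | 33 mm |
| Thick lug off the centre line | about 3 mm | 10 mm |
| Thin lug to spacer, centre to centre | about 23–25 mm | 29 mm |

Everything looked upright and square in the last picture.

- **Thin lug least certain:** its distance comes partly from where the gripper set it down, because its top lay in shadow. The two estimates differed by about 2 mm.
- **Cameras disagreed:** the two views differed by about 4–6 mm on where the thick lug first stood. I used the average and corrected for the offset seen once it was gripped.
- **Bystanders:** the arm never went near the magnetic base, wire spool or tube fitting, and the force readings never showed an unplanned contact. I did not measure their positions again at the end.

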